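# Lock up a grinder nose in the bench holder

### The arm

A 7-joint arm with a two-finger parallel gripper is mounted at the origin on the work surface. World frame = base frame: x ahead of the robot, y to its left, z up, the work surface at z = 0. Lengths are in mm, angles in rad, forces in N, time in s.
With the tool pointing down it reaches from about 400 to 900 mm from the base axis. Payload 5.6 kg.
Tool frame: the origin (TCP) lies midway between the tips of the shut fingers; the grasp point (between the pads) lies 19 mm behind it; z points along the fingers, y is the line along which they close (so a half turn about z gives the same grasp; the last joint's range is limited). The gripper opens to 92 mm and grips with 3 to 60 N. Pads are 20 mm wide; open, the fingers measure 128 mm over their backs; the gripper's body (75 mm by 189 mm) begins 69 mm behind the grasp point.
Start: joints at [1.2, 0.468, -0.012, 1.603, 0.006, 1.071, -0.056], TCP at [209.233, -615.411, 214.592] pointing down, gripper open.
Joint ranges: [-2.53, 2.53], [-0.31, 2.02], [-1.57, 1.55], [0.28, 2.44], [-1.29, 4.43], [0.15, 1.84], [-2.92, 2.92]. Speed limits (rad/s): [2.57, 2.57, 3.14, 3.14, 3.14, 3.14, 3.14].

### API

Orientations are given as a rotation vector (axis times angle).
In Python, from cell import robot, grip, kin, viewer gives the robot as it stands. Calls block until the motion is done:
- robot.movep(position, orientation): joint-space move of the TCP to a pose.
- robot.servo_line(position, feed=150, rotation=None): straight line of the TCP; rotation=None keeps the orientation; feed is the mean speed in mm/s.
- robot.goto_joints(angles): joint-space move.
- grip(opening, newtons=None): opening from 0.0 (shut) to 1.0 (fully open); newtons is the grip in N (None keeps the last); returns when the fingers have stopped.
- robot.hold(seconds).
- kin.ik(position, orientation): joint angles nearest the present ones, or None.
- robot.observe(): the state.
- viewer.read_camera(name): name is "scene" or "top"; returns the picture (480x640x3 uint8, red, green, blue); there is no depth.
- viewer.camera_info(name): a dict with "camera_matrix" (3x3 intrinsics, pixels), "R" (3x3) and "t" (3): a world point X has camera coordinates R X + t. Camera axes: x right, y down, z forward; pixel columns grow to the right and rows downward; lengths in mm; the calibration is good to about 2 mm. A picture is of the moment at which its call begins. camera_info takes no time and is no camera call.
A pose or a line that the arm cannot do raises robot.IKError and nothing moves.
- robot.job_done(): hands the job in; it is judged then, once.
Trained networks look in the newest picture that a camera, given by its name, has taken for a name from the list of things; names that differ only in an ending like _2 or _b are one class to them, and where a whole thing is asked for, a point or a joint stands for the part that bears it (a point fixed in the world has none). Each returns a list of dicts, best first, with "confidence" (0 to 1); they miss things now and then, are a little off and sometimes report something else, mostly with a low value. They report only what shows in the picture. A call takes as long as a camera call. They do not tell look-alikes from the thing itself.
- viewer.silhouettes(name, camera): "mask" (480x640 bool, what is visible of it).
- viewer.pinpoint(name, camera): "at" ([x, y, z] in mm, in the coordinates of the camera as it stood for that picture, good to about 4 mm: a listed point, or the origin of a listed thing).
The state is a dict: "t": time; "joints": joint angles; "joint_velocities": joint speeds; "joint_torque": joint torques, N m; "tcp_pos": TCP position; "tcp_rot": TCP orientation; "contact_force": force on the tool from outside, world axes, zero at the start; "wrist_torque": the same for the moment, N m; "grip_width": opening from 0.0 (shut) to 1.0 (fully open); "grip_force": force on a finger pad.
Only numpy, scipy, OpenCV 4.12 (cv2) and the standard library are available. Lean on these libraries where they do the work, as an engineer would, in place of code of your own. Each camera call takes 0.05 s, during which the arm holds its last target. There are 200 camera calls.

### The job

Stand the grinder nose upright in the square socket of the steel bench holder, fully home with its flange down on the block, so that the holder keeps its barrel from turning. Then turn the knurled lock ring clockwise (seen from above) until it comes up tight against the housing: about half a newton metre on the ring, without forcing it. Let go and leave the nose seated in the holder, and handle everything gently, without disturbing the other things on the bench.

Things in the scene. Friction and masses are not known exactly. Their poses are not given: they have to be found in the camera images.
- ring_centre (a point): Centre, half-way up on the axis, of the grinder nose's dark steel knurled lock ring (47 mm diameter, 22 mm high): the place to grip it, also for carrying the nose. It lies 34 mm above the flange's underside. z is the upright turning axis. Above this centre a 22 mm collet and small stone stand up 31 mm; below it fingers have 25 mm before they meet the flange's top.
- flange (a point): Centre of the underside of the nose's round aluminium flange (58 mm diameter, 8 mm thick); z up along the nose, x and y along the sides of the square shank under it: 34 by 34 mm, 40 mm long, the lowest 4 mm narrowed to 30 mm. Any of the four quarter turns fits the socket. Between flange and ring is a black housing neck, 38 mm diameter, 14 mm high.
- socket (a point): Centre of the mouth of the holder's square socket, level with the block's top: 35.6 by 35.6 mm, 44 mm deep, sides along this frame's x and y, z up, a 2 mm chamfer at its edge. When the nose is home the flange's underside lies on the block's top, at this point. The seated shank has about 0.05 rad of turning play either way.
- lock_ring (a joint): Turn of the lock ring on the nose (rad), growing clockwise seen from above. It starts between 0 and 0.5 and turns with a running drag of about 0.12 N m until it meets the housing at 1.30; from there it yields only about 0.02 rad per N m and springs most of the way back on release. It is strained by about 1.3 N m (1.326).
- nose: The grinder nose: a loose upright thing 105 mm high, about 0.5 kg, standing on the bench on its square shank at the start; its origin is the centre of the shank's foot, z up. It carries flange and lock ring.
- holder: The bench holder: a fixed dark steel block, 100 by 100 mm and 48 mm high, with a square socket in the middle of its top and bolt heads 3 mm high near the corners; its origin is under its centre.
- offcut: Bystander: loose offcut of timber, 160 x 70 x 35 mm, lying on the bench; the origin is under its centre.
- dust_brush: Bystander: loose bench brush lying on the bench.
- oil: Bystander: loose grey oil bottle, 48 mm diameter, 110 mm high, standing; the origin is under its centre.
- wrench: Bystander: loose steel wrench lying on the bench.
Things that resemble listed ones, but are neither listed nor needed, are in the scene too. Leave any green look-alike of the nose alone. Leave any blue look-alike of the holder alone.

How it is judged (in metres and radians):
On the way, in this order (a step that is already met when the one before it is completed fails the run):
1. the nose stands fully home in the socket, its lock ring not yet up to the housing (distance between flange and socket below 0.003 m and angle between flange's own z axis and vertical below 0.04 rad and value of joint lock_ring below 1.2 rad), for 0.2 s.
2. the lock ring is drawn tight against the housing (at least 0.3 N m) while the nose stays home (value of joint lock_ring above 1.306 rad and distance between flange and socket below 0.004 m), for 0.1 s.
At the end, for the whole second after the job is handed in: The nose rests released in the socket, flange within 3 mm of the mouth, within 0.04 rad of upright, and its ring is against the housing (above 1.28 rad), having been tightened past 1.306 rad (0.3 N m), never past 1.326 rad (1.3 N m) (value of joint lock_ring above 1.28 rad and distance between flange and socket below 0.003 m and angle between flange's own z axis and vertical below 0.04 rad and linear speed of nose below 0.01 m/s); the robot touches nothing.
It fails at once if the lock ring is forced past 1.326 rad (overtightened, about 1.3 N m) (value of joint lock_ring above 1.326 rad).
It fails at once if the nose is pressed or jammed against the holder with more than 90 N in all contacts together (contact force between nose and holder above 90 N).
It fails at once if the nose is tipped by more than 0.5 rad (angle between flange's own z axis and vertical above 0.5 rad).
It fails at once if a bystander is shifted by more than 30 mm (distance of any of offcut, dust_brush, oil, wrench from where it was at the start of the episode above 0.03 m).
It also fails if it takes over 69 s, if anything falls off the work surface, if the arm or the gripper's body presses on something with over 40 N, if the wrist force passes 120 N, or if a joint passes its speed limit or range.

## Working session

There is one attempt and no reset: what is moved stays moved. The work goes in short steps, each a Python script; the robot and the scene stay as the last script left them, time stands still between calls to the robot, and variables do not carry over. Pictures are saved under pics/ and viewed, at most 10 in all, crops included, and the job is handed in when it is done.

```bash
ls; mkdir -p pics; cat > h.py <<'E'
from cell import robot, grip, kin, viewer
import numpy as np, cv2
from scipy.spatial.transform import Rotation as Ro
def shot(cam,f=None):
    im=viewer.read_camera(cam)
    if f: cv2.imwrite('pics/'+f,im[:,:,::-1])
    return im
def w(cam,p):
    c=viewer.camera_info(cam); return np.array(c["R"]).T@(np.array(p)-np.array(c["t"]).ravel())
def px(cam,X):
    c=viewer.camera_info(cam); q=np.array(c["camera_matrix"])@(np.array(c["R"])@np.array(X)+np.array(c["t"]).ravel()); return q[:2]/q[2]
def back(cam,uv,z):
    c=viewer.camera_info(cam);R=np.array(c["R"]);t=np.array(c["t"]).ravel()
    d=R.T@np.linalg.inv(np.array(c["camera_matrix"]))@np.array([uv[0],uv[1],1.]); o=-R.T@t
    return o+d*(z-o[2])/d[2]
E
python3 - <<'E'
from h import *
for cam in ("scene","top"):
    shot(cam,cam+'0.png')
    c=viewer.camera_info(cam); R=np.array(c["R"]); print(cam,(-R.T@np.array(c["t"]).ravel()).round(),R[2].round(2),c["camera_matrix"][0][0])
    for n in ("ring_centre","flange","socket","holder","nose","offcut","dust_brush","oil","wrench"):
        for d in viewer.pinpoint(n,cam): 
            X=w(cam,d["at"]); print(n,round(d["confidence"],2),X.round(1),px(cam,X).round())
print(robot.observe())
E
```

```text
pics
scene [1153.  567.  812.] [-0.55 -0.51 -0.66] 461.74570816395504
ring_centre 0.8 [491.8  92.   72.8] [360. 244.]
ring_centre 0.8 [598.7  94.2  69.9] [331. 269.]
ring_centre 0.64 [513.9 212.3  72. ] [396. 274.]
flange 0.71 [494.6  93.6  38.9] [359. 255.]
flange 0.63 [600.   93.2  38.3] [330. 279.]
flange 0.58 [509.  212.5  38.3] [396. 283.]
socket 0.75 [ 278.8 -200.1   43.6] [327. 171.]
socket 0.72 [ 478.4 -177.1   43.2] [285. 204.]
holder 0.79 [ 277.5 -197.5   -0.3] [328. 183.]
holder 0.78 [ 479.9 -181.    -2.6] [285. 217.]
nose 0.96 [497.8  95.8  -6.3] [358. 269.]
nose 0.95 [ 5.124e+02  2.140e+02 -3.000e-01] [394. 295.]
nose 0.83 [6.043e+02 9.300e+01 6.000e-01] [328. 291.]
offcut 0.63 [768.1  38.1  -1.2] [260. 320.]
dust_brush 0.8 [ 462.7 -416.1   -3.8] [235. 182.]
oil 0.68 [511.4 437.2   3. ] [483. 350.]
wrench 0.87 [ 714.7 -268.1    2.2] [197. 243.]
top [ 332.   18. 1089.] [ 0.18  0.01 -0.98] 461.537896016082
ring_centre 0.71 [496.   93.8  76.5] [283. 243.]
ring_centre 0.67 [602.1  93.7  78.4] [284. 196.]
ring_centre 0.56 [515.5 210.7  73.5] [231. 233.]
flange 0.87 [598.8  93
[... 726 characters left out ...]
 , -0.01158741,  1.60268637,  0.00601846,
        1.07140596, -0.05630363]), 'joint_velocities': array([-8.66829590e-05,  6.83137556e-04, -1.17677723e-03,  1.93465151e-03,
        3.60352645e-04,  3.32413077e-05, -2.45514554e-04]), 'joint_torque': array([ 6.11268897e-04, -5.20430839e+01, -1.21968662e-02, -2.44064051e+01,
       -5.66648855e-02,  1.12182886e-02, -1.07404151e-05]), 'tcp_pos': array([ 209.23738067, -615.41579796,  214.59665026]), 'tcp_rot': array([ 3.09946051e+00,  5.12507554e-01, -8.33437561e-05]), 'contact_force': array([ 0.22315855,  0.70538939, -0.39830056]), 'wrist_torque': array([-0.02148615,  0.04765445, -0.03787447]), 'grip_force': 0.0, 'grip_width': 1.0034270441074908}
```

```bash
python3 - <<'E'
import cv2,numpy as np
a=cv2.imread('pics/scene0.png')[130:370,180:500]; b=cv2.imread('pics/top0.png')[160:380,200:460]
cv2.imwrite('pics/a1.png',cv2.resize(a,None,fx=2.5,fy=2.5,interpolation=cv2.INTER_CUBIC))
cv2.imwrite('pics/b1.png',cv2.resize(b,None,fx=2.7,fy=2.7,interpolation=cv2.INTER_CUBIC))
E
```

```text
(no output)
```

View pics/a1.png

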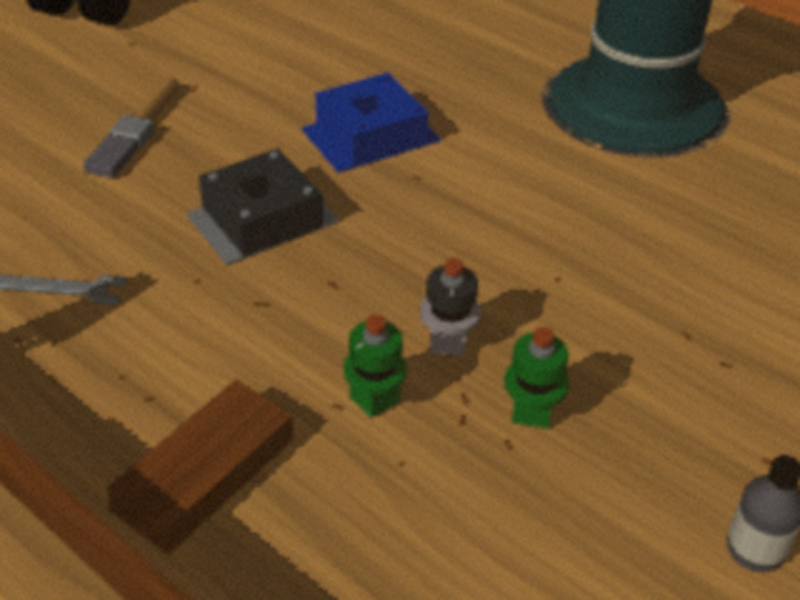

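View pics/b1.png

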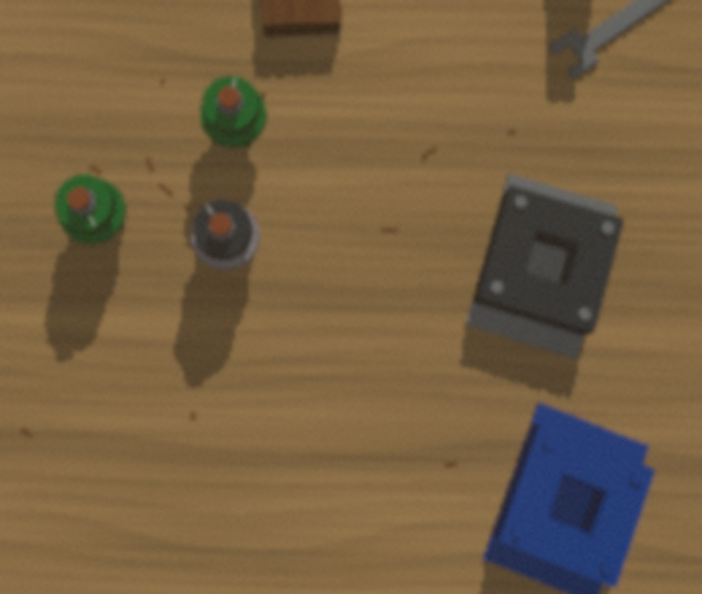

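The true nose (dark ring, silver shank) is at crop b1 (222,232), with green look-alikes above it and to its left. The true holder is dark, with bolts at about (521,201), (608,228), (497,287) and (585,314). The blue one lies below it.

```bash
python3 - <<'E'
from h import *
g=cv2.imread('pics/top0.png').astype(float).min(axis=2); P=[]
for u,v in [(521,201),(608,228),(497,287),(585,314)]:
    u=(u+.5)/2.7-.5+200; v=(v+.5)/2.7-.5+160
    x0,y0=int(round(u))-3,int(round(v))-3; s=g[y0:y0+7,x0:x0+7]; s=np.clip(s-np.percentile(s,60),0,None)
    yy,xx=np.mgrid[0:7,0:7]; P.append(back("top",((s*xx).sum()/s.sum()+x0,(s*yy).sum()/s.sum()+y0),50.5)[:2])
P=np.array(P); print(P.round(1),P.mean(0))
e=[P[0]-P[1],P[2]-P[3],P[0]-P[2],P[1]-P[3]]
print([ (np.linalg.norm(v).round(1),(np.arctan2(v[1],v[0])%(np.pi/2)).round(3)) for v in e])
def rv(yaw): return (Ro.from_euler('z',yaw)*Ro.from_euler('x',np.pi)).as_rotvec()
for nm,p in (("nose",[492,93,55]),("sock",[476,-178,63]),("view",[730,360,380])):
    print(nm)
    for yaw in np.arange(-3,3.2,.5):
        q=kin.ik(p,rv(yaw)); print(round(yaw,2),None if q is None else np.round(q,2))
E
```

```text
[[ 526.2 -154.2]
 [ 505.5 -227.3]
 [ 453.1 -133.6]
 [ 432.3 -206.5]] [ 479.27370746 -180.40038534]
[(np.float64(76.0), np.float64(1.295)), (np.float64(75.9), np.float64(1.292)), (np.float64(75.9), np.float64(1.296)), (np.float64(76.1), np.float64(1.295))]
nose
-3.0 [ 0.35  0.6  -0.76  2.04  0.61  0.74  0.92]
-2.5 [ 0.59  0.8  -1.11  2.03  0.93  0.94  1.18]
-2.0 [ 0.69  1.01 -1.33  2.02  1.13  1.15  1.54]
-1.5 [ 0.69  1.01 -1.33  2.02  1.13  1.15  2.04]
-1.0 [-0.94  0.62  0.89  2.12 -0.72  0.74 -2.15]
-0.5 [ 0.05  0.49 -0.37  2.06  0.29  0.64 -2.59]
0.0 [ 0.14  0.52 -0.48  2.05  0.38  0.66 -2.16]
0.5 [ 0.26  0.56 -0.63  2.04  0.51  0.7  -1.77]
1.0 [ 0.34  0.59 -0.73  2.04  0.59  0.73 -1.34]
1.5 [ 0.31  0.58 -0.7   2.04  0.56  0.72 -0.82]
2.0 [ 0.3   0.57 -0.69  2.04  0.55  0.71 -0.31]
2.5 [ 0.31  0.58 -0.7   2.04  0.56  0.72  0.18]
3.0 [ 0.31  0.58 -0.7   2.04  0.57  0.72  0.68]
sock
-3.0 [ 0.83  0.56 -0.67  2.02  0.52  0.73  1.55]
-2.5 [ 1.22  1.   -1.33  2.    1.1   1.15  1.61]
-2.0 [ 1.22  1.   -1.33  2.    1.1   1.15  2.11]
-1.5 [ 0.17  0.45  0.15  2.06 -0.11  0.63 -2.68]
-1.0 [ 0
[... 360 characters left out ...]
0.43  0.7   0.85]
3.0 [ 0.78  0.54 -0.61  2.02  0.47  0.71  1.31]
view
-3.0 [-0.14  0.88 -1.02  0.79  0.73  1.73  0.91]
-2.5 [-0.09  0.99 -1.33  0.78  0.99  1.83  1.34]
-2.0 [-0.09  0.99 -1.33  0.78  0.99  1.83  1.84]
-1.5 [-0.09  0.99 -1.33  0.78  0.99  1.83  2.34]
-1.0 [-0.95  0.96  1.34  0.89 -0.95  1.79 -2.64]
-0.5 [-0.18  0.84 -0.85  0.79  0.6   1.69 -2.82]
0.0 [-0.19  0.83 -0.81  0.8   0.57  1.68 -2.31]
0.5 [-0.17  0.85 -0.91  0.79  0.64  1.71 -1.84]
1.0 [-0.15  0.86 -0.96  0.79  0.68  1.72 -1.35]
1.5 [-0.15  0.87 -0.99  0.79  0.71  1.72 -0.86]
2.0 [-0.14  0.88 -1.01  0.79  0.72  1.73 -0.37]
2.5 [-0.14  0.88 -1.02  0.79  0.73  1.73  0.13]
3.0 [-0.14  0.88 -1.02  0.79  0.73  1.73  0.63]
```

```bash
cat >> h.py <<'E'
def rv(yaw): return (Ro.from_euler('z',yaw)*Ro.from_euler('x',np.pi)).as_rotvec()
def st(s=''):
    o=robot.observe(); print(s,'t',round(o['t'],2),'p',o['tcp_pos'].round(1),'F',o['contact_force'].round(1),'T',o['wrist_torque'].round(2),'g',round(o['grip_width'],3),round(o['grip_force'],1),'q7',o['joints'][6].round(2)); return o
E
python3 - <<'E'
from h import *
c=[492,93]
robot.movep(c+[190],rv(.73)); st()
robot.servo_line(c+[55],feed=150); st()
grip(0.5,5); st('g1')
grip(0.75); robot.servo_line(c+[120],feed=200)
robot.movep(c+[120],rv(2.3)); robot.servo_line(c+[55],feed=120); st()
grip(0.45,5); st('g2'); grip(0.45,40); st('g3')
shot("scene","s2.png");shot("top","t2.png")
for cam in ("scene","top"):
    for d in viewer.pinpoint("ring_centre",cam)[:3]: print(cam,w(cam,d["at"]).round(1))
E
```

```text
t 3.69 p [492.3  92.1 189.9] F [ 0.3 -0.   0. ] T [-0.06 -0.02 -0.01] g 1.002 0.0 q7 -1.39
 t 4.74 p [492.6  93.3  55.7] F [-0.5 -0.   0.2] T [-0.04 -0.06  0.05] g 1.0 0.0 q7 -1.57
g1 t 5.49 p [492.  93.  55.] F [-0.3  0.4  2.1] T [-0.01  0.02 -0.  ] g 0.511 5.0 q7 -1.57
 t 8.38 p [492.2  93.5  55.3] F [ 0.6 -0.1  0.2] T [-0.01 -0.12  0.05] g 0.75 0.0 q7 -0.23
g2 t 8.84 p [492.7  93.3  55.5] F [0.7 1.4 1.1] T [ 0.2  -0.34 -0.07] g 0.511 5.0 q7 -0.23
g3 t 9.06 p [492.7  93.3  55.5] F [2.2 1.5 4.9] T [ 0.15 -0.41 -0.01] g 0.503 40.0 q7 -0.23
scene [516.3 211.3  77.6]
scene [490.3  91.7  73.2]
top [512.6 211.2  71.5]
top [ 714.3 -270.7    2.3]
```

```bash
python3 - <<'E'
from h import *
import pickle
robot.servo_line([492,93,230],feed=150); st()
L=[]
for i,y in enumerate([1.9,2.3,2.7]):
    robot.movep([740,330,360],rv(y)); robot.hold(.4); o=st()
    im=shot("scene",f"v{i}.png"); m=viewer.silhouettes("nose","scene"); 
    L.append((o['tcp_pos'],o['tcp_rot'],im,[(d['confidence'],d['mask']) for d in m]))
    print([(round(d['confidence'],2),int(d['mask'].sum())) for d in m], px("scene",o['tcp_pos']).round())
pickle.dump(L,open('L.pkl','wb'))
x,y=px("scene",o['tcp_pos']-[0,0,30]).astype(int)
cv2.imwrite('pics/c3.png',np.hstack([cv2.resize(l[2][y-50:y+50,x-40:x+40,::-1],None,fx=3.3,fy=4*.825,interpolation=cv2.INTER_CUBIC) for l in L]))
E
```

```text
t 10.57 p [491.4  92.7 229.1] F [ 1.2 -0.6 -4.1] T [ 0.01 -0.13  0.05] g 0.501 40.0 q7 -0.02
 t 12.35 p [740.2 329.4 360.2] F [-0.1  0.3 -3.7] T [-0.01 -0.13  0.01] g 0.504 40.0 q7 -0.4
[(0.98, 1059), (0.75, 756), (0.6, 70), (0.49, 978)] [393. 258.]
 t 13.3 p [740.  330.  360.1] F [-0.9 -0.1 -4.5] T [-0.03 -0.13  0.02] g 0.506 40.0 q7 -0.02
[(0.82, 751), (0.6, 960), (0.45, 107)] [394. 258.]
 t 14.26 p [740.  330.  360.1] F [ 0.4 -0.9 -4.1] T [ 0.01 -0.15  0.01] g 0.504 40.0 q7 0.36
[(0.82, 1436), (0.71, 782), (0.47, 87)] [394. 258.]
```

View pics/c3.png

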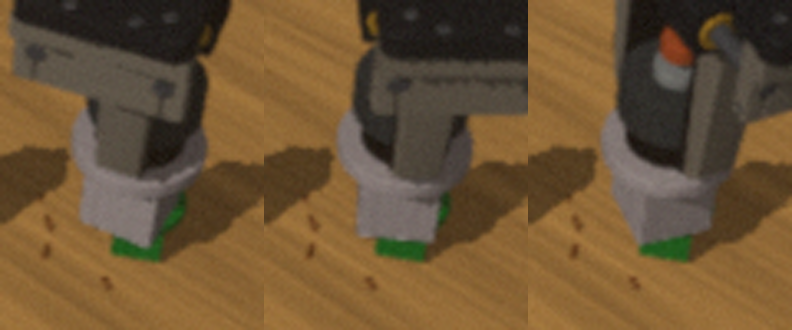

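The shank hangs upright in the grip and is clearly visible in all three views. I'll fit its yaw with a projected model.

```bash
cat > fit.py <<'E'
from h import *
import pickle
from scipy.optimize import minimize
L=pickle.load(open('L.pkl','rb'))
def sq(a,h,z): return [np.r_[Ro.from_euler('z',a).as_matrix()[:2,:2]@np.array([sx,sy])*h,z] for sx in(-1,1) for sy in(-1,1)]
circ=[np.r_[29*np.cos(t),29*np.sin(t),0] for t in np.linspace(0,6.28,60)]
K=8
def yaw(r): M=Ro.from_rotvec(r).as_matrix(); return np.arctan2(M[1,0],M[0,0])
def prep(l):
    p=l[0]; u,v=px("scene",p-[0,0,35]); x0,y0=int(u)-28,int(v)-28
    b=l[2][y0:y0+56,x0:x0+56].astype(float); S=(b.max(2)-b.min(2))/(b.max(2)+1)
    return p,yaw(l[1]),x0,y0,S
D=[prep(l) for l in L]
def sil(d,al,ox,oy,oz=0):
    p,y,x0,y0,S=d; c=p-[0,0,15]+np.array([0,0,oz]); m=np.zeros((56*K,56*K),np.uint8)
    f=lambda P:((np.array([px("scene",c+q) for q in P])+[ox-x0+.5,oy-y0+.5])*K).astype(np.float32)
    for P in (sq(y+al,17,0)+sq(y+al,17,-36)+sq(y+al,15,-40), circ+[q+[0,0,8] for q in circ]):
        cv2.fillConvexPoly(m,np.round(cv2.convexHull(f(P))).astype(np.int32),1)
    low=f([[0,0,0]])[0][1]/K
    return cv2.resize(m.astype(np.float32),(56,56),interpolation=cv2.INTER_AREA),low
def cost(x,ds=D,full=False):
    e=0
    for d in ds:
        m,low=sil(d,*x); S=d[4]; r0=int(low)+3; mm=m[r0:]; s=np.clip((.45-S[r0:])/(.45-.12),0,1)
        near=cv2.dilate((mm>0).astype(np.uint8),np.ones((9,9)))>0
        e+=((mm-s)**2)[near].sum()
    return e
if __name__=='__main__':
    for ds,n in ((D,'all'),(D[:1],0),(D[1:2],1),(D[2:],2)):
        best=None
        for al in np.arange(0,np.pi/2,.12):
            r=minimize(cost,[al,0,0],args=(ds,),method='Nelder-Mead',options=dict(initial_simplex=[[al,0,0],[al+.1,0,0],[al,1.5,0],[al,0,1.5]],maxiter=100))
            if best is None or r.fun<best.fun: best=r
        print(n,best.x.round(3),best.x[0]%(np.pi/2),round(best.fun,1))
    o=[]
    for d in D:
        m,_=sil(d,*minimize(cost,[best.x[0],0,0],method='Nelder-Mead').x); print(d[4].min().round(2),np.median(d[4][m>.9]).round(2),np.median(d[4][m<.05]).round(2))
E
time python3 fit.py
```

```text
Traceback (most recent call last):
  File "fit.py", line 32, in <module>
    r=minimize(cost,[al,0,0],args=(ds,),method='Nelder-Mead',options=dict(initial_simplex=[[al,0,0],[al+.1,0,0],[al,1.5,0],[al,0,1.5]],maxiter=100))
  File "fit.py", line 24, in cost
    m,low=sil(d,*x); S=d[4]; r0=int(low)+3; mm=m[r0:]; s=np.clip((.45-S[r0:])/(.45-.12),0,1)
          ~~~^^^^^^
  File "fit.py", line 18, in sil
    cv2.fillConvexPoly(m,np.round(cv2.convexHull(f(P))).astype(np.int32),1)
                                                 ~^^^
  File "fit.py", line 16, in <lambda>
    f=lambda P:((np.array([px("scene",c+q) for q in P])+[ox-x0+.5,oy-y0+.5])*K).astype(np.float32)
                           ~~^^^^^^^^^^^^^
  File "h.py", line 11, in px
    c=viewer.camera_info(cam); q=np.array(c["camera_matrix"])@(np.array(c["R"])@np.array(X)+np.array(c["t"]).ravel()); return q[:2]/q[2]
ValueError: time passes only in moves, steps and waits

real	0m5.005s
user	0m0.990s
sys	0m1.507s
```

Camera info apparently shouldn't be polled that often, so I'll cache it.

```bash
cat >> h.py <<'E'
_C={}
def _ci(cam):
    if cam not in _C: c=viewer.camera_info(cam); _C[cam]=[np.array(c[k]) for k in("camera_matrix","R")]+[np.array(c["t"]).ravel()]
    return _C[cam]
def px(cam,X):
    K,R,t=_ci(cam); q=K@(R@np.array(X)+t); return q[:2]/q[2]
E
time python3 fit.py
```

```text
all [1.454 0.295 1.467] 1.4535529403637146 104.9
0 [1.478 0.042 1.419] 1.4784092819335306 35.1
1 [1.46  0.466 1.516] 1.459854368150963 28.9
2 [-0.144  0.339  1.35 ] 1.4271699857123372 37.8
0.07 0.2 0.61
0.04 0.18 0.61
0.02 0.15 0.61
real	0m9.371s
user	0m9.780s
sys	0m0.054s
```

Yaw offset in hand is about 1.455 (mod π/2), and the three views agree to about 0.025. So the tool yaw at the socket is 2.98. Next I'll move over the socket and descend with force checks.

```bash
cat >> h.py <<'E'
def down(x,y,z0,z1,yaw,step=2,lim=10,lat=10):
    for z in np.arange(z0,z1-.01,-step):
        robot.servo_line([x,y,z],feed=30,rotation=rv(yaw)); o=robot.observe(); F=o['contact_force']
        if F[2]+4.2>lim or np.hypot(F[0],F[1])>lat: st('stop'); return z
    st('ok'); return z
E
python3 - <<'E'
from h import *
robot.movep([479.3,-180.4,190],rv(2.98)); robot.hold(.3); st()
robot.servo_line([479.3,-180.4,106],feed=80); robot.hold(.3); st()
shot("scene","i.png"); im=shot("top","it.png")
print(down(479.3,-180.4,104,88,2.98))
im=shot("scene")
x,y=px("scene",[479,-180,70]).astype(int)
cv2.imwrite('pics/c4.png',cv2.resize(im[y-60:y+60,x-75:x+75,::-1],None,fx=5,fy=5,interpolation=cv2.INTER_CUBIC))
E
```

```text
t 16.8 p [ 479.6 -180.   190.1] F [-0.3 -0.3 -4.3] T [ 0.04 -0.12  0.02] g 0.502 40.0 q7 1.13
 t 18.3 p [ 479.4 -180.5  106.2] F [ 0.5  0.7 -3.3] T [ 0.05 -0.1   0.04] g 0.503 40.0 q7 1.03
stop t 19.4 p [ 480.9 -180.9  100.6] F [-4.8 -0.8 19.4] T [0.02 1.09 0.15] g 0.501 40.0 q7 1.02
98.0
```

View pics/c4.png

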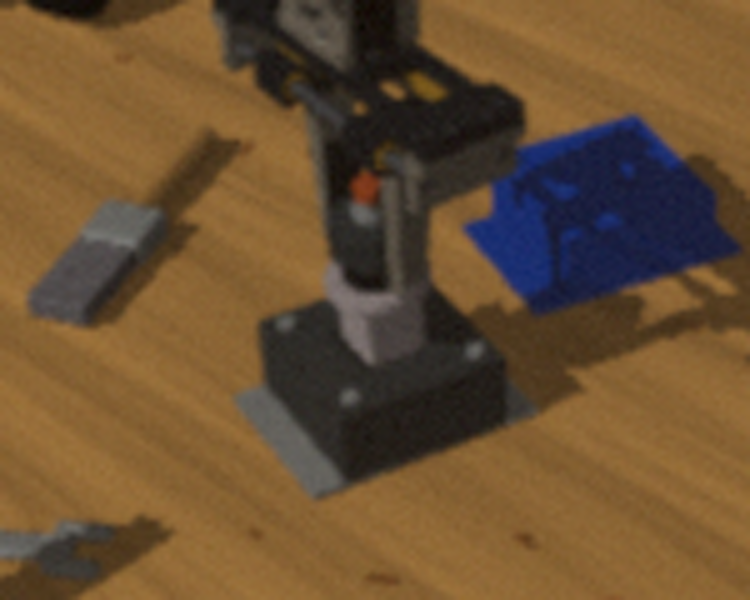

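```bash
python3 - <<'E'
from h import *
robot.hold(.3); st('hold')
X,Y=479.3,-180.4
for dx,dy in ((1.5,0),(-1.5,0),(0,1.5),(0,-1.5),(0,0)):
    robot.servo_line([X+dx,Y+dy,100],feed=30); robot.hold(.25); st((dx,dy))
E
```

```text
hold t 19.75 p [ 480.8 -180.9  100.6] F [-4.  -1.3 18.7] T [-0.01  1.09  0.07] g 0.501 40.0 q7 1.02
(1.5, 0) t 20.25 p [ 481.7 -180.7  100.9] F [-2.4 -0.9  6.9] T [-0.04  0.25 -0.  ] g 0.506 40.0 q7 1.02
(-1.5, 0) t 20.75 p [ 479.8 -180.5  100.9] F [ 3.9 -1.   6.4] T [-0.03 -1.16 -0.09] g 0.502 40.0 q7 1.02
(0, 1.5) t 21.25 p [ 480.6 -180.2  100.9] F [ 1.8 -2.8  8.4] T [-0.64 -0.61 -0.06] g 0.502 40.0 q7 1.02
(0, -1.5) t 21.75 p [ 480.4 -181.3  100.7] F [1.4 0.6 7.1] T [ 0.38 -0.55 -0.03] g 0.504 40.0 q7 1.03
(0, 0) t 22.25 p [ 480.4 -180.9  100.8] F [ 0.5 -1.5  8.4] T [-0.22 -0.51 -0.03] g 0.506 40.0 q7 1.02
```

```bash
python3 - <<'E'
from h import *
for X,Y in ((481.2,-181.3),(482.5,-181.3)):
    robot.servo_line([X,Y,103],feed=30); robot.hold(.2); st()
    for z in np.arange(101,90,-2):
        robot.servo_line([X,Y,z],feed=30); robot.hold(.1); o=st(z)
        if o['contact_force'][2]>20: break
    else: break
E
```

```text
t 22.73 p [ 480.5 -181.1  102.4] F [ 1.3  0.2 -4.6] T [ 0.05 -0.12 -0.03] g 0.5 40.0 q7 1.03
101 t 23.07 p [ 481.3 -181.3  101.1] F [ 0.  -0.8 -0.9] T [ 0.03 -0.02 -0.  ] g 0.502 40.0 q7 1.03
99 t 23.43 p [ 482.2 -181.6  100.7] F [-3.6 -1.4 12.6] T [-0.01  0.71  0.07] g 0.507 40.0 q7 1.02
97 t 23.77 p [ 483.  -182.1  100.1] F [-6.  -2.2 23.8] T [-0.08  1.31  0.1 ] g 0.502 40.0 q7 1.02
 t 24.33 p [ 482.2 -181.2  102.5] F [-0.5 -0.  -4.1] T [ 0.08 -0.14 -0.03] g 0.502 40.0 q7 1.03
101 t 24.68 p [ 482.7 -181.1  101.3] F [-1.7 -0.1  1.8] T [0.1  0.16 0.01] g 0.503 40.0 q7 1.03
99 t 25.03 p [ 483.3 -181.1  101. ] F [-5.3  1.  17.2] T [0.1  1.19 0.02] g 0.501 40.0 q7 1.02
97 t 25.38 p [ 484.1 -181.   100.7] F [-9.   0.1 31.1] T [0.31 2.01 0.03] g 0.506 40.0 q7 1.02
```

```bash
python3 - <<'E'
from h import *
X,Y=480.0,-181.0
for dy in (0,.04,.08,-.04,-.08):
    robot.servo_line([X,Y,103],feed=40,rotation=rv(2.98+dy))
    robot.servo_line([X,Y,99.5],feed=30,rotation=rv(2.98+dy)); robot.hold(.15); st(dy)
im=shot("scene")
x,y=px("scene",[479,-180,70]).astype(int)
im2=shot("top"); x2,y2=px("top",[479,-180,70]).astype(int)
cv2.imwrite('pics/c5.png',np.hstack([cv2.resize(a,None,fx=6,fy=6,interpolation=cv2.INTER_CUBIC) for a in (im[y-40:y+40,x-33:x+33,::-1],im2[y2-40:y2+40,x2-33:x2+33,::-1])]))
E
```

```text
0 t 26.12 p [ 479.7 -181.3   99.1] F [ 0.6 -2.  -4.5] T [-0.5  -0.2  -0.03] g 0.507 40.0 q7 1.02
0.04 t 26.78 p [ 480.9 -180.9  100.7] F [-1.6 -0.7  7.9] T [0.1  0.41 0.01] g 0.5 40.0 q7 1.06
0.08 t 27.45 p [ 480.8 -181.2  100.6] F [-3.7 -0.5  9.8] T [-0.01  0.55  0.08] g 0.501 40.0 q7 1.09
-0.04 t 28.13 p [ 479.9 -181.7   99. ] F [ 0.4 -2.1 -3. ] T [-0.69 -0.21  0.06] g 0.501 40.0 q7 0.99
-0.08 t 28.8 p [ 481.1 -180.8  100.7] F [-1.5 -0.5  7.9] T [-0.06  0.28 -0.01] g 0.499 40.0 q7 0.96
```

View pics/c5.png

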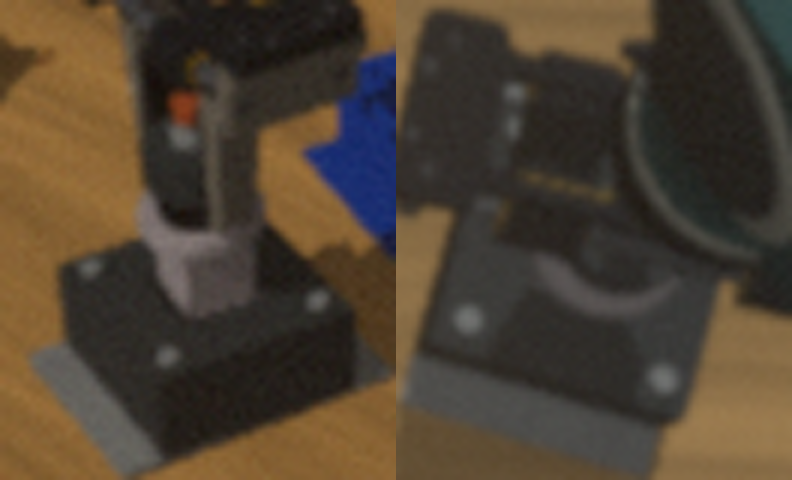

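Yaw 2.98 and 2.94 both drop in freely, so I'll use 2.96 and descend with lateral force correction.

```bash
python3 - <<'E'
from h import *
X,Y=480.0,-181.2
robot.servo_line([X,Y,103],feed=40,rotation=rv(2.96))
z=101.
while z>58:
    robot.servo_line([X,Y,z],feed=40,rotation=rv(2.96)); o=robot.observe(); F=o['contact_force']
    if int(z)%6==0 or F[2]>5: st((round(X,1),round(Y,1),z))
    X+=np.clip(.12*F[0],-.4,.4) if abs(F[0])>1 else 0; Y+=np.clip(.12*F[1],-.4,.4) if abs(F[1])>1 else 0
    if F[2]>12: break
    z-=1.5 if z>66 else .75
robot.hold(.3); st(z)
E
```

```text
(480.0, -181.2, 99.5) t 29.65 p [ 480.7 -181.3  100.5] F [-2.2 -1.4  6.6] T [-0.01  0.35  0.05] g 0.504 40.0 q7 1.01
(np.float64(479.7), np.float64(-181.4), 96.5) t 30.15 p [ 479.4 -181.6   96. ] F [-0.3 -1.3 -5.9] T [-0.38 -0.38  0.02] g 0.503 40.0 q7 1.0
(np.float64(479.7), np.float64(-181.8), 90.5) t 31.15 p [ 479.7 -181.7   90.4] F [ 1.2 -0.4 -4.5] T [-0.13 -0.31 -0.04] g 0.503 40.0 q7 1.0
(np.float64(479.9), np.float64(-181.8), 84.5) t 32.15 p [ 479.8 -181.8   84.4] F [ 0.6  0.5 -5.3] T [-0.05 -0.18  0.06] g 0.502 40.0 q7 0.99
(np.float64(479.9), np.float64(-181.8), 78.5) t 33.15 p [ 479.8 -181.8   78.4] F [ 0.1 -0.2 -4.5] T [-0.07 -0.2   0.  ] g 0.505 40.0 q7 0.98
(np.float64(479.7), np.float64(-181.8), 72.5) t 34.15 p [ 479.7 -181.8   72.4] F [-0.6 -1.3 -3.6] T [-0.02 -0.21  0.02] g 0.5 40.0 q7 0.98
(np.float64(479.7), np.float64(-182.0), 66.5) t 35.15 p [ 479.7 -182.    66.4] F [ 0.7  0.5 -4. ] T [-0.01 -0.28  0.03] g 0.496 40.0 q7 0.97
(np.float64(479.4), np.float64(-181.8), 62.0) t 36.4 p [ 479.9 -181.7   63.1] F [-3.1  1.4 11.2] T [-0.09  0.59  0.01] g 0.504 40.0 q7 0.96
(np.float64(479.1), np.float64(-181.7), 61.25) t 36.65 p [ 479.9 -181.7   63. ] F [-4.3  0.7 16.2] T [-0.15  0.88 -0.02] g 0.504 40.0 q7 0.96
61.25 t 36.95 p [ 479.9 -181.7   63.1] F [-4.6  1.2 16.5] T [-0.1   0.92 -0.06] g 0.508 40.0 q7 0.96
```

```bash
python3 - <<'E'
from h import *
P=[479.7,-181.8,62.8]; y=2.96
robot.servo_line(P,feed=30,rotation=rv(y)); grip(0.45,50); robot.hold(.3); o=st(); b=o['wrist_torque'][2]; t0=o['t']
n=0; k=0
while y>1.3:
    k+=1
    T=o['wrist_torque'][2]; d=2.96-y
    if T>.52 or o['t']-t0>17: break
    y-= .1 if d<.55 and T<.25 else (.015 if T<.25 else .005)
    robot.servo_line(P,feed=30,rotation=rv(y)); o=robot.observe()
    if d<.6 or o['wrist_torque'][2]>.2 or k%8==0: st(round(2.96-y,3))
robot.hold(.15); st('end')
E
```

```text
t 37.72 p [ 480.2 -181.8   63.2] F [-0.9  0.6  6. ] T [-0.11  0.12 -0.02] g 0.501 50.0 q7 0.96
0.1 t 37.97 p [ 480.2 -181.9   63.2] F [-1.  -0.8  6.6] T [-0.19  0.03 -0.07] g 0.499 50.0 q7 0.88
0.2 t 38.22 p [ 480.2 -182.    63.2] F [-0.8  0.3  6.4] T [-0.19  0.05 -0.05] g 0.497 50.0 q7 0.79
0.3 t 38.47 p [ 480.2 -182.    63.2] F [-0.8  0.   7. ] T [-0.24  0.12 -0.03] g 0.502 50.0 q7 0.71
0.4 t 38.72 p [ 480.1 -182.1   63.2] F [-1.4  0.1  6.7] T [-0.27  0.12 -0.01] g 0.502 50.0 q7 0.62
0.5 t 38.97 p [ 480.1 -182.1   63.2] F [ 0.4 -0.8  8.3] T [-0.33  0.23 -0.06] g 0.496 50.0 q7 0.53
0.6 t 39.22 p [ 480.  -182.1   63.2] F [-1.4 -0.4  7. ] T [-0.32  0.24 -0.03] g 0.5 50.0 q7 0.45
0.63 t 39.72 p [ 480.1 -182.2   63.2] F [-0.7 -0.4  7.2] T [-0.32  0.2   0.03] g 0.503 50.0 q7 0.42
0.75 t 41.72 p [ 480.1 -182.2   63.2] F [-1.2 -1.1  7.4] T [-0.32  0.23  0.06] g 0.503 50.0 q7 0.32
0.87 t 43.72 p [ 480.  -182.2   63.2] F [-0.7 -0.7  7.4] T [-0.34  0.28  0.03] g 0.498 50.0 q7 0.22
0.99 t 45.72 p [ 479.9 -182.2   63.2] F [-1.  -0.9  6.6] T [-0.33  0.34  0.02] g 0.501 50.0 q7 0.12
1.11 t 47.72 p [ 479.9 -182.2   63.2] F [-0.9 -0.7  8.6] T [-0.3   0.4   0.01] g 0.499 50.0 q7 0.02
1.23 t 49.72 p [ 479.8 -182.2   63.2] F [-0.6 -0.6  8.7] T [-0.22  0.44  0.01] g 0.499 50.0 q7 -0.08
1.35 t 51.72 p [ 479.8 -182.2   63.1] F [-1.7 -0.6  8.8] T [-0.22  0.51  0.33] g 0.499 50.0 q7 -0.18
1.355 t 51.97 p [ 479.8 -182.2   63.1] F [-2.5 -0.5  8.8] T [-0.25  0.53  0.55] g 0.501 50.0 q7 -0.19
end t 52.12 p [ 479.8 -182.2   63.2] F [-1.7 -1.1  8.1] T [-0.24  0.53  0.54] g 0.502 50.0 q7 -0.19
```

Torque rose sharply to 0.54 N m at the stop and held there. Releasing now.

```bash
python3 - <<'E'
from h import *
robot.hold(.15); st()
grip(0.78); st()
robot.servo_line([479.8,-182,170],feed=120)
robot.servo_line([479.8,-182,260],feed=200)
robot.movep([479.8,60,320],rv(1.6)); robot.hold(.3); st()
im=shot("scene")
for n in("flange","ring_centre","socket"): print(n,[(round(d['confidence'],2),w("scene",d["at"]).round(1)) for d in viewer.pinpoint(n,"scene")])
x,y=px("scene",[479,-180,70]).astype(int)
cv2.imwrite('pics/c6.png',cv2.resize(im[y-50:y+50,x-60:x+60,::-1],None,fx=5,fy=5,interpolation=cv2.INTER_CUBIC))
E
```

```text
t 52.27 p [ 479.8 -182.2   63.1] F [-1.  -1.   7.9] T [-0.29  0.53  0.52] g 0.5 50.0 q7 -0.19
 t 52.82 p [ 479.6 -181.7   62.7] F [ 0.8 -0.8  0.1] T [-0.03 -0.03  0.  ] g 0.784 0.0 q7 -0.19
 t 55.74 p [479.9  59.  319.7] F [-0.2 -0.5  0.2] T [-0.04 -0.06  0.01] g 0.78 0.0 q7 -0.38
flange [(0.91, array([601.1,  93. ,  39.7])), (0.79, array([511. , 212.5,  36.8])), (0.7, array([ 482.9, -181.1,   45.7]))]
ring_centre [(0.8, array([519.7, 210.4,  76.7])), (0.54, array([ 477.3, -183.6,   77.2])), (0.54, array([600.7,  93.8,  70.3])), (0.25, array([765.4,  40.3,  -0.9]))]
socket [(0.69, array([ 278.5, -199.7,   45.4])), (0.58, array([ 481.4, -175.3,   46. ]))]
```

View pics/c6.png

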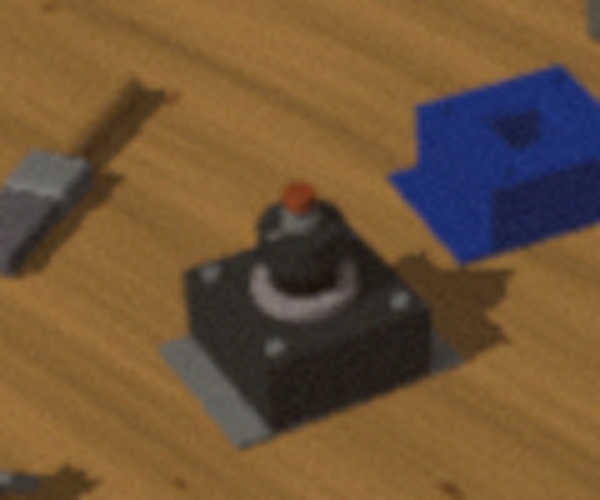

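The nose stands upright in the dark holder with its flange down on the block, around (300,290) in the crop, and the gripper is clear. Handing in.

```bash
python3 -c "
from h import *
print(robot.job_done())"
```

```text
the job is handed in; nothing more can be done
None
```

I seated the nose fully home in the dark steel holder, tightened its lock ring to about 0.54 N m at the stop, released it and handed the job in at about 56 s; no verdict was returned.

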